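# Fetch a bottle from the slanted carton and lock it in the shaker cradle

### The job

Lift the wide bottle out of the slanted, partitioned carton, past its dividers, and stand it upright in the shaker cradle, between the V-shaped stop and the rubber jaw. Then press the cradle's lever down until it snaps over and stays down by itself, so that the jaw holds the bottle in. Leave the two beakers in the carton and do not disturb the other things on the bench.

Things in the scene. Friction and masses are not known exactly. Their poses are not given: they have to be found in the camera images.
- bottle_mid (a point): Wide translucent screw-cap bottle, the thing to move; 0.13 to 0.25 kg, body 54 mm in diameter, 123 mm tall in all. The point is its centre, 61.5 mm above its underside, z along its axis to the cap. Tall ribbed cap: 34 mm in diameter, from 30.5 to 61.5 mm above the centre; below it the shoulder widens to 54 mm. Starts in one of the carton's three cells (which one varies), leaning with the carton.
- carton: Deep open cardboard carton, 72 x 304 x 143 mm (own x, y, z), fixed on a slanted stand, leaning 30 degrees towards the robot. Origin: centre of its underside; z points straight out of the mouth, y along its three cells. Cells centred at y = -100, 0 and +100 mm, each 96 mm (y) by 64 mm (x) inside; walls and the two dividers 4 mm thick; the floor's inner face is at z = 4 mm.
- carton_mouth (a point): Centre of the carton's mouth, level with the rim of walls and dividers; axes as the carton's. The bottle rests on its cell's front (-x) wall, its cap's top 16 mm below the rim, up to 5 mm off mid-cell in y: fingers fit on the cap's two y sides if the gripper is only partly open (about 55 mm). A 40 mm flap on the rear (+x) rim is folded back 45 degrees.
- beaker_a_mid (a point): Small open glass beaker, 56 mm wide, 70 mm tall, in another cell; it stays there. The point is its centre, 35 mm above its underside, z along its axis.
- beaker_b_mid (a point): A second such beaker, in the remaining cell; it stays there. The point is its centre, z along its axis.
- cradle: Shaker cradle, fixed: a grey plate 120 mm (x) by 190 mm (y, from -65 to +125), 12 mm thick. Origin on its underside, below the middle of the bottle's place; z up. At the -y side a V-shaped aluminium stop, both faces 29 mm from the middle, 45 mm tall above the plate. At the +y side a two-cheeked post (y = 55 to 81 mm, top at z = 98 mm) carries the lever.
- bottle_place (a point): Middle of the bottle's place, on the plate's top (thin round rubber pad, 60 mm); axes as the cradle's. The lever's 23 mm wide rubber jaw stands about 60 mm from it on the +y side while the lever is up, and 30 mm when it is locked; on its way it pushes a bottle standing off by up to 15 mm towards +y back against the stop.
- lever_arm (a joint): Angle of the cradle's lever (rad): 0 = up (start; its handle rises 49 degrees towards the cradle's +y), 0.70 = fully down (handle 9 degrees above level). Sprung: let go before about 0.5 it springs back up; past 0.5 it snaps down to 0.70 and stays. Pressing it takes at most about 8 N at the knob, most of it at the start.
- lever_knob (a point): Centre of the black ball knob, 24 mm in diameter, at the handle's end, 100 mm from the pivot. It is pressed from above and moves in an arc in the cradle's y-z plane about the pivot, down and towards +y.
- lever_pivot (a point): The lever's pivot: its axis is along the cradle's x, at y = 62 mm, z = 85 mm in the cradle's frame.
- timer: Bystander: flat white bench timer, 62 x 66 x 18 mm, origin under its centre; leave it.
- rack: Bystander: white moulded tube rack, 144 x 104 x 66 mm, origin under its centre; leave it.

How it is judged:
On the way, in this order (a step that is already met when the one before it is completed fails the run):
1. the bottle is lifted right out of its cell, its underside clear of the carton's rim (z of bottle_mid in the frame of carton above 0.205 m), for 0.1 s.
2. the bottle stands upright in the cradle with the lever still up (horizontal distance between bottle_mid and cradle below 0.022 m and angle between bottle_mid's own z axis and vertical below 0.12 rad and height (world z) of bottle_mid between 0.067 and 0.079 m and value of joint lever_arm below 0.15 rad), for 0.2 s.
3. the lever is pressed down past its snap point (value of joint lever_arm above 0.62 rad), for 0.2 s.
At the end, for the whole second after the job is handed in: The lever stays down by itself (above 0.64 rad); the bottle stands upright (within 0.12 rad) and at rest on the cradle's plate, its axis within 12 mm of the middle of its place; both beakers are still in their cells (moved less than 30 mm) (value of joint lever_arm above 0.64 rad and horizontal distance between bottle_mid and cradle below 0.012 m and angle between bottle_mid's own z axis and vertical below 0.12 rad and height (world z) of bottle_mid between 0.067 and 0.079 m and linear speed of bottle below 0.02 m/s and distance of each of beaker_a_mid, beaker_b_mid from where it was at the start of the episode below 0.03 m); the robot touches nothing.
It fails at once if the timer is displaced by more than 30 mm (distance of timer from where it was at the start of the episode above 0.03 m).
It fails at once if the rack is displaced by more than 30 mm (distance of rack from where it was at the start of the episode above 0.03 m).
It fails at once if a beaker is pulled out of its cell (distance of any of beaker_a_mid, beaker_b_mid from where it was at the start of the episode above 0.05 m).
It also fails if it takes over 56 s, if anything falls off the work surface, if the arm or the gripper's body presses on something with over 40 N, if the wrist force passes 120 N, or if a joint passes its speed limit or range.

### The arm

A 7-joint arm with a two-finger parallel gripper is mounted at the origin on a cart in front of the work surface, level with it; the furniture and walls round the work are solid. World frame = base frame: x ahead of the robot, y to its left, z up, the work surface at z = 0. Lengths are in m, angles in rad, forces in N, time in s.
With the tool pointing down it reaches from about 0.425 to 0.925 m from the base axis. Payload 6.8 kg.
Tool frame: the origin (TCP) lies on the mounting face of the last link; the fingertips stand 173 mm ahead of it and the grasp point (between the pads) lies 155 mm ahead of it; z points along the fingers, y is the line along which they close (so a half turn about z gives the same grasp; the last joint's range is limited). The gripper opens to 85 mm and grips with 20 to 120 N. Pads are 22 mm wide; open, the fingers measure 114 mm over their backs; the gripper's body (76 mm by 85 mm) begins 54 mm behind the grasp point. The pads swing forward as they close: fully open they stand 13 mm farther back than shut.
Start: joints at [1.038, 0.477, 0.022, 1.555, -0.011, 1.109, -0.083], TCP at [0.278, -0.615, 0.405] pointing down, gripper open.
Joint ranges: [-2.96, 2.96], [-0.34, 2.1], [-1.41, 1.46], [0.24, 2.44], [-1.37, 4.51], [0.17, 1.92], [-2.96, 2.96]. Speed limits (rad/s): [2.39, 2.39, 3.14, 3.14, 3.14, 3.14, 3.14].

### API

Orientations are given as a unit quaternion [w, x, y, z].
In Python, from station import bot gives the robot as it stands. The module is installed in compiled form; this text tells all that it offers.
- The arm moves only by the shell command python3 -m pendant 'ROWS' [FORCE]. ROWS is JSON, a list of rows, each a list of 5 numbers: the finger opening in m, from 0 to 0.0854, then the shift along the tool's x, y, z in m, then the turn about the tool's z in degrees. In form: [[jaw, x, y, z, yaw], ...]. A call has 1 to 12 rows; each row shifts and turns the commanded pose from where the row before left it, along the tool's axes as they then stand; what a row does not reach is not made up. A row lasts 1/12 s, in which the tool goes at most 41.7 mm and 7.16 degrees, less where a joint would pass 70% of its speed; a pose out of reach is approached as far as the arm can. A call with a gripper value outside its range is refused whole. The fingers move at their own pace and stop on an object; FORCE is the grip in N (left out, the last holds). Time passes only in rows, so rows that do not move let the fingers close. It gives the time, the measured TCP pose, the force, the opening and the grip force at its end, in the units of the state.
- bot.get_obs(): the state, without advancing time (a new reading comes with each control period).
- bot.read_camera(name): name is "side" or "top" or "wrist"; returns (picture, depth): 400x640x3 uint8, blue, green, red; 400x640 float32, m along the optical axis (not along the pixel's ray), 0 where there is no reading.
- bot.camera_model(name): a dict with "intrinsics" (3x3 intrinsics, pixels), "dist_coeffs" ([k1, k2, p1, p2, k3] as OpenCV has them; the pictures are not rectified), "R" (3x3) and "t" (3): a world point X has camera coordinates R X + t. Camera axes: x right, y down, z forward; pixel columns grow to the right and rows downward; lengths in m; the calibration is good to about 2 mm. A picture is of the moment at which its call begins: read the wrist's pose just before it. camera_model takes no time and is no camera call; for the wrist camera it gives the pose at the moment of the call.
- bot.hand_in(): hands the job in; it is judged then, once.
Trained networks look in the newest picture that a camera, given by its name, has taken for a name from the list of things; names that differ only in an ending like _2 or _b are one class to them, and where a whole thing is asked for, a point or a joint stands for the part that bears it (a point fixed in the world has none). Each returns a list of dicts, best first, with "score" (0 to 1); they miss things now and then, are a little off and sometimes report something else, mostly with a low value. They report only what shows in the picture. A call takes as long as a camera call.
- bot.boxes_of(name, camera): "at" ([column, row] in pixels, amid what is visible of it).
- bot.trace(name, camera): "mask" (400x640 bool, what is visible of it) and "at" ([column, row] in pixels, amid what is visible of it).
- bot.pinpoint(name, camera): "at" ([column, row] in pixels: a listed point, or the origin of a listed thing).
The state is a dict: "t": time; "q": joint angles; "joint_vel": joint speeds; "joint_torque": joint torques, N m; "eef_pos": TCP position; "tool_rot": TCP orientation; "contact_force": force on the tool from outside, world axes, zero at the start; "torque": the same for the moment, N m; "gripper_width": opening from 0.0 (shut) to 1.0 (fully open); "grasp_force": force on a finger pad.
Only numpy, scipy, OpenCV 4.12 (cv2) and the standard library are available. Lean on these libraries where they do the work, as an engineer would, in place of code of your own. Each camera call takes 0.05 s, during which the arm holds its last target. There are 200 camera calls.

## Working session

There is one attempt and no reset: what is moved stays moved. The work goes in short steps, Python scripts to look and compute and a shell command to move; the robot and the scene stay as the last step left them, time stands still between calls to the robot, and variables do not carry over. Pictures are saved under pics/ and viewed, at most 12 in all, crops included, and the job is handed in when it is done.

```bash
mkdir -p pics
cat > h.py <<'E'
import numpy as np, cv2
from station import bot
from scipy.spatial.transform import Rotation as Rn
def world(cam,uv,depth,M=None):
    M=M or bot.camera_model(cam)
    K=np.array(M['intrinsics']);D=np.array(M['dist_coeffs'])
    uv=np.array(uv,float).reshape(-1,1,2)
    n=cv2.undistortPoints(uv,K,D).reshape(-1,2)
    z=np.atleast_1d(depth)
    c=np.c_[n*z[:,None],z]
    return (c-np.array(M['t']))@np.array(M['R'])
def ray(cam,uv):
    M=bot.camera_model(cam)
    a=world(cam,uv,np.array([1.0]),M)[0]; o=-np.array(M['R']).T@np.array(M['t'])
    return o,(a-o)/np.linalg.norm(a-o)
def cloud(cam,mask,dep):
    v,u=np.nonzero(mask&(dep>0)); return world(cam,np.c_[u,v],dep[v,u])
def tri(a,b):
    (o1,d1),(o2,d2)=a,b
    s=np.linalg.lstsq(np.c_[d1,-d2],o2-o1,rcond=None)[0]
    p,q=o1+s[0]*d1,o2+s[1]*d2
    return (p+q)/2,np.linalg.norm(p-q)
E
python3 - <<'E'
from h import *
o=bot.get_obs();print(o['t'],o['eef_pos'],o['tool_rot'],o['gripper_width'])
np.set_printoptions(precision=4,suppress=True)
pt={}
for c in ('side','top'):
    p,d=bot.read_camera(c);cv2.imwrite(f'pics/{c}0.png',p);np.save(f'{c}0.npy',d)
    M=bot.camera_model(c);print(c,'campos',-np.array(M['R']).T@M['t'])
    for n in ('bottle_mid','carton_mouth','carton','beaker_a_mid','cradle','bottle_place','lever_knob','lever_pivot','timer','rack'):
        r=bot.pinpoint(n,c)
        for k in r[:2]:
            u,v=np.round(k['at']).astype(int)
            dd=d[min(max(v,0),399),min(max(u,0),639)]
            print(c,n,round(k['score'],2),np.round(k['at'],1),dd,world(c,k['at'],np.array([dd]))[0])
        if r: pt[c,n]=r[0]['at']
for n in {k[1] for k in pt}:
    if ('side',n) in pt and ('top',n) in pt: print('TRI',n,*tri(ray('side',pt['side',n]),ray('top',pt['top',n])))
E
```

```text
0.0 [ 0.27808842 -0.61474806  0.4037354 ] [-8.67554819e-04  9.77523530e-01  2.10824406e-01 -2.54944169e-04] 1.002949093166599
side campos [ 0.2272 -1.6279  0.9629]
side bottle_mid 0.51 [317.6 182.9] 1.8558058 [0.4629 0.0081 0.1171]
side carton_mouth 0.89 [305.1 155.8] 2.119756 [0.4566 0.3023 0.0974]
side carton 0.97 [323.1 183.6] 1.8453327 [ 0.481  -0.0059  0.1192]
side cradle 0.65 [325.2 261.3] 1.5654414 [ 0.4246 -0.3635  0.0362]
side bottle_place 0.85 [324.8 256.4] 1.5522168 [ 0.4233 -0.3671  0.0572]
side lever_knob 0.57 [306.4 200. ] 1.6370718 [ 0.394  -0.2037  0.1689]
side lever_pivot 0.48 [317.5 229.8] 1.6191232 [ 0.4174 -0.2695  0.0932]
side timer 0.7 [342.1 219.9] 1.8023449 [ 0.5283 -0.1153  0.0241]
side rack 0.71 [338.5 299.6] 1.3596987 [ 0.4233 -0.5832  0.0674]
top campos [-0.1439  0.0563  1.6652]
top bottle_mid 0.75 [282.2 214.8] 1.6276776 [0.4376 0.0657 0.1395]
top carton_mouth 0.59 [255.8 215.5] 1.7500247 [0.4991 0.1646 0.0241]
top carton 0.79 [256.7 209. ] 1.748105 [0.5199 0.1565 0.035 ]
top beaker_a_mid 0.58 [258.  213.1] 1.7371491 [0.5008 0.154  0.0395]
top cradle 0.68
[... 289 characters left out ...]
4] 1.7879027 [ 0.5321 -0.0963  0.0167]
top timer 0.28 [253.1 219.2] 1.672784 [0.4605 0.1719 0.0916]
top rack 0.97 [431.6 200.8] 0.9256491 [ 0.1517 -0.2362  0.8071]
TRI lever_pivot [ 0.4172 -0.2631  0.0887] 0.0023080724988325226
TRI carton_mouth [0.4414 0.1551 0.1644] 0.005015977153301408
TRI bottle_place [ 0.4311 -0.3124  0.0176] 0.0015691664561953383
TRI bottle_mid [0.4654 0.0663 0.0845] 0.012788712900364966
TRI timer [ 0.5328 -0.0967  0.0129] 0.0016094940725897193
TRI carton [0.5121 0.1558 0.0377] 0.01262976974264382
TRI lever_knob [ 0.3972 -0.1889  0.1612] 0.003047894579764664
TRI cradle [ 0.4343 -0.3158  0.0021] 0.004836559891023637
TRI rack [ 0.4331 -0.5102  0.0033] 0.008363280385851742
```

Run:
```python
import cv2,numpy as np
a=cv2.imread('pics/top0.png')[140:280,200:460];b=cv2.imread('pics/side0.png')[110:330,220:440]
cv2.imwrite('pics/c1.png',cv2.resize(a,None,fx=3,fy=3,interpolation=2));cv2.imwrite('pics/c2.png',cv2.resize(b,None,fx=2.7,fy=2.7,interpolation=2))
```

```text
(no output)
```

View pics/c1.png

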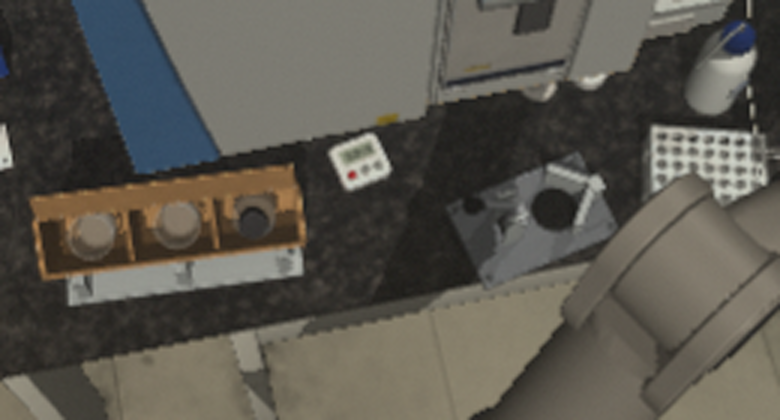

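View pics/c2.png

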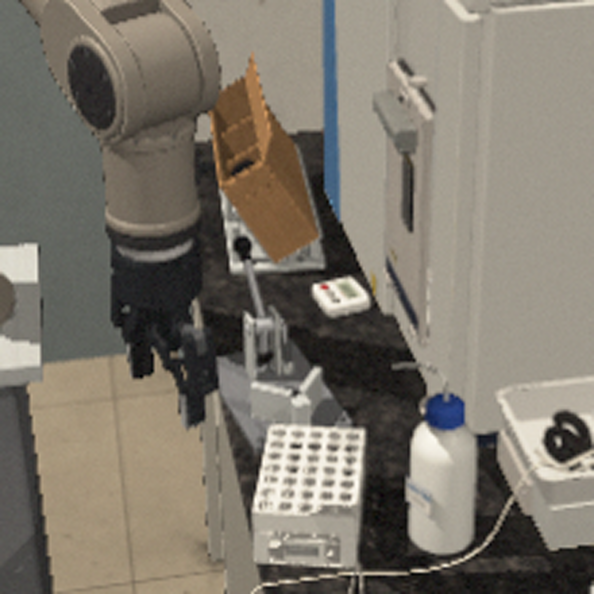

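The top crop shows the bottle's dark cap in the right-hand (-y) cell, near full-frame (284,214), and beakers in the other two. The rear flap stands almost vertical, so clearance for the gripper body there matters. The cradle is near (382,209). Next I'll fit the carton pose to the depth clouds.

```bash
cat > fit.py <<'E'
from h import *
from scipy.optimize import least_squares
np.set_printoptions(precision=4,suppress=True)
P=[]
for c in ('top','side'):
    p,d=bot.read_camera(c); r=bot.trace('carton',c)
    m=cv2.erode(r[0]['mask'].astype(np.uint8),np.ones((3,3)))>0
    X=cloud(c,m,d); print(c,r[0]['score'],len(X)); P.append(X)
X=np.vstack(P)
L=np.deg2rad(30)
def frame(yaw): # columns = carton axes
    return Rn.from_euler('z',yaw).as_matrix()@Rn.from_euler('y',-L).as_matrix()
# boxes: centre, half, rot(about y)
B=[((-34,0,71.5),(2,152,71.5),0),((34,0,71.5),(2,152,71.5),0),((0,0,2),(36,152,2),0)]
B+=[((0,y,71.5),(36,2,71.5),0) for y in (-150,-50,50,150)]
s=np.sin(np.pi/4)
B+=[((35+20*s,0,143+20*s),(1.5,152,20),np.pi/4)]
def sdf(q):
    D=[]
    for c,h,a in B:
        v=(q-np.array(c)/1e3)@Rn.from_euler('y',a).as_matrix()
        e=np.abs(v)-np.array(h)/1e3
        D.append(np.linalg.norm(np.maximum(e,0),axis=1)+np.minimum(e.max(1),0))
    return np.min(D,axis=0)
f=lambda p,X=X: sdf((X-p[:3])@frame(p[3]))
best=min((least_squares(f,[.512,.156,.04,y],loss='cauchy',f_scale=.004) for y in (0,.15,.3)),key=lambda r:r.cost)
p=best.x;print('origin',p[:3],'yaw deg',np.rad2deg(p[3]))
for n,x in zip(('top','side'),P): e=f(p,x);print(n,np.percentile(abs(e),[50,80,95]),np.median(e))
R=frame(p[3]);np.save('carton.npy',p)
for n,q in dict(mouth=(0,0,143),captop=(-5,-100,127),bottle=(-5,-100,65.5),flapbase=(34,-100,143),flaptop=(34+28,-100,171)).items(): print(n,p[:3]+R@np.array(q)/1e3)
q=(X-p[:3])@R; k=(q[:,2]>.148)&(abs(q[:,1])<.14)
print('flap pts',k.sum(),np.polyfit(q[k,2]-.143,q[k,0],1))
for h in range(145,175,5):
    k2=k&(abs(q[:,2]-h/1e3)<.0025)
    print(h,k2.sum(),np.median(q[k2,0]) if k2.any() else None)
E
python3 fit.py
```

```text
top 0.96 1373
side 0.83 1473
origin [0.5124 0.1462 0.0388] yaw deg -3.7952446389523886
top [0.0008 0.0018 0.0042] 0.00020570179573766757
side [0.0011 0.0023 0.006 ] 0.00046642596623278076
mouth [0.441  0.1509 0.1626]
captop [0.4381 0.0509 0.1463]
bottle [0.4687 0.0489 0.093 ]
flapbase [0.4638 0.0492 0.1796]
flaptop [0.474  0.0485 0.2179]
flap pts 402 [0.8926 0.0348]
145 0 None
150 99 0.04176758719811319
155 121 0.04579886113308265
160 102 0.05036776249981002
165 59 0.05321814918788349
170 21 0.05984211560493398
```

```bash
python3 -m pendant '[[0.055,0.041,0,0,0],[0.055,0.041,0,0,0],[0.055,0.041,0,0,0],[0.055,0.041,0,0,0],[0.055,0,-0.041,-0.02,0],[0.055,0,-0.041,-0.02,0],[0.055,0,-0.041,-0.02,0],[0.055,0,-0.041,0,0],[0.055,0,-0.041,0,0],[0.055,0,-0.041,0,0]]'
```

```text
t: 2.13
eef_pos: [0.3297, -0.3313, 0.4598]
tool_rot: [0.0, 0.978, 0.211, 0.0]
contact_force: [0.4, 0.9, 1.3]
gripper_width: 0.643
grasp_force: 0.0
```

```bash
python3 -m pendant '[[0.055,0,0,0,7.1],[0.055,0,0,0,7.1],[0.055,0,0,0,7.1],[0.055,0,0,0,6.9],[0.055,0,-0.04,0,0],[0.055,0,-0.04,0,0],[0.055,0,-0.04,0,0],[0.055,0,-0.04,0,0],[0.055,0.01,-0.04,0,0],[0.055,0.01,-0.04,0,0],[0.055,0.01,-0.04,0,0],[0.055,0.01,-0.04,0,0]]'; python3 -m pendant '[[0.055,0.0,-0.02,0,0],[0.055,0.0,-0.02,0,0],[0.055,0,-0.02,0,0],[0.055,0,0,0,0]]'; python3 -c "
from h import *;print(bot.get_obs()['q'])"
```

```text
t: 3.13
eef_pos: [0.3919, -0.0144, 0.46]
tool_rot: [0.0, 0.999, -0.034, 0.001]
contact_force: [1.1, -0.7, 0.8]
gripper_width: 0.646
grasp_force: 0.0
t: 3.47
eef_pos: [0.3961, 0.0471, 0.46]
tool_rot: [-0.001, 1.0, -0.031, 0.001]
contact_force: [0.9, -0.3, 0.6]
gripper_width: 0.643
grasp_force: 0.0
[ 0.28300822 -0.02136214 -0.53787519  2.06272538 -0.01326566  1.09566421
 -1.88143473]
```

```bash
python3 -m pendant '[[0.055,-0.02,0,0.01,0],[0.055,-0.02,0,0.01,0],[0.055,0,0,0.01,0],[0.055,0,0,0,0]]'
python3 - <<'E'
from h import *
np.set_printoptions(precision=4,suppress=True)
print(bot.get_obs()['q'])
p,d=bot.read_camera('wrist');M=bot.camera_model('wrist');cv2.imwrite('pics/w1.png',p)
for n in ('bottle_mid','carton_mouth','beaker_a_mid'):
    for k in bot.pinpoint(n,'wrist')[:2]: print(n,k)
r=bot.trace('bottle_mid','wrist')
if r:
    m=r[0]['mask'];X=world('wrist',np.argwhere(m&(d>0))[:,::-1],d[m&(d>0)],M)
    c=np.load('carton.npy');R=Rn.from_euler('z',c[3]).as_matrix()@Rn.from_euler('y',-np.pi/6).as_matrix()
    q=(X-c[:3])@R;print(len(X),np.percentile(q,[2,10,50,90,98],axis=0))
    t=q[(q[:,2]>.120)&(q[:,2]<.135)];print('captop',len(t),t.mean(0),np.percentile(t,[5,95],axis=0))
E
```

```text
t: 3.8
eef_pos: [0.3549, 0.0455, 0.4282]
tool_rot: [0.001, 0.999, -0.034, -0.001]
contact_force: [0.0, 0.5, 0.8]
gripper_width: 0.646
grasp_force: 0.0
[ 0.2829 -0.0692 -0.5444  2.1801 -0.0412  1.0234 -1.8774]
bottle_mid {'at': [300.9, 62.7], 'score': 0.73}
bottle_mid {'at': [210.6, 51.7], 'score': 0.16}
carton_mouth {'at': [172.9, 98.2], 'score': 0.8}
beaker_a_mid {'at': [211.5, 53.6], 'score': 0.79}
beaker_a_mid {'at': [109.5, 53.3], 'score': 0.4}
2275 [[-0.0703 -0.4156  0.0277]
 [-0.0602 -0.4077  0.0353]
 [-0.0254 -0.3998  0.078 ]
 [-0.0073 -0.3397  0.1571]
 [-0.0029 -0.3379  0.1609]]<stdin>:12: RuntimeWarning: Mean of empty slice.
  ret = um.true_divide(
Traceback (most recent call last):
IndexError: index -1 is out of bounds for axis 0 with size 0
```

View pics/w1.png

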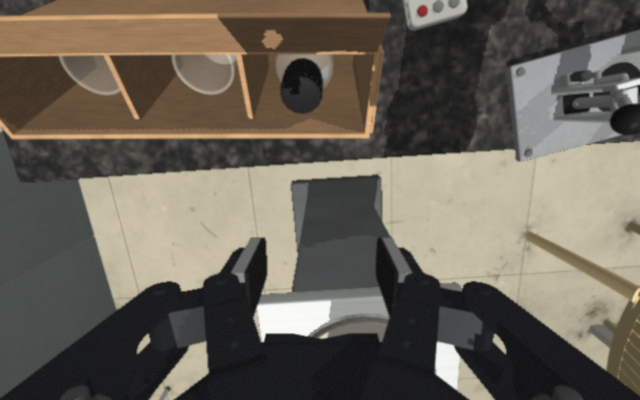

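The wrist view shows the cap at about (302,88), between the divider edge (248,118) and the end wall (372,132), with the flap clear behind it. I'll measure the cap top from depth and the dark pixels.

Run:
```python
from h import *
np.set_printoptions(precision=4,suppress=True)
p,d=bot.read_camera('wrist');M=bot.camera_model('wrist')
c=np.load('carton.npy');R=Rn.from_euler('z',c[3]).as_matrix()@Rn.from_euler('y',-np.pi/6).as_matrix()
m=np.zeros((400,640),bool);m[55:115,270:335]=True
m&=(p.max(2)<60)
v,u=np.nonzero(m&(d>0));X=world('wrist',np.c_[u,v],d[v,u],M);q=(X-c[:3])@R
print(len(q),np.percentile(q,[2,10,50,90,98],axis=0))
t=q[(q[:,2]>.1)&(abs(q[:,0])<.03)]
print(len(t),np.percentile(t,[2,10,50,90,98],axis=0))
t=t[abs(t[:,2]-.127)<.004];print('top',len(t),t.mean(0),t.min(0),t.max(0),'world',c[:3]+R@((t.min(0)+t.max(0))/2))
# rim check: divider & end wall
for uv in ((248,118),(372,135)):
    dd=d[uv[1],uv[0]];print((world('wrist',uv,np.array([dd]),M)[0]-c[:3])@R)
```

```text
1735 [[-0.0218 -0.1103  0.0947]
 [-0.0168 -0.1069  0.1039]
 [-0.0019 -0.0952  0.1237]
 [ 0.0066 -0.0833  0.125 ]
 [ 0.0076 -0.0797  0.1256]]
1627 [[-0.0218 -0.1103  0.1018]
 [-0.0171 -0.107   0.1082]
 [-0.0026 -0.0951  0.1239]
 [ 0.0065 -0.0832  0.125 ]
 [ 0.0075 -0.0796  0.1256]]
top 1068 [-0.0076 -0.0946  0.1244] [-0.0232 -0.1103  0.123 ] [ 0.0069 -0.0784  0.1265] world [0.4368 0.0567 0.1427]
[-0.035  -0.0428  0.1093]
[-0.0347 -0.1526  0.1374]
```

Run:
```python
from h import *
np.set_printoptions(precision=4,suppress=True)
o=bot.get_obs();p,d=bot.read_camera('wrist');M=bot.camera_model('wrist')
w,x,y,z=o['tool_rot'];Rt=Rn.from_quat([x,y,z,w]).as_matrix()
v,u=np.nonzero((d>0)&(d<.4));X=world('wrist',np.c_[u,v],d[v,u],M);q=(X-np.array(o['eef_pos']))@Rt
k=(q[:,2]>.09)&(q[:,2]<.2);q=q[k]
for a in np.arange(.09,.19,.006):
    s=q[(q[:,2]>=a)&(q[:,2]<a+.006)]
    if len(s): 
        print(round(a,3),len(s),'x',s[:,0].min(),s[:,0].max(),'|y|',abs(s[:,1]).min(),abs(s[:,1]).max())
print('cam',( -np.array(M['R']).T@M['t']-o['eef_pos'])@Rt)
```

```text
0.09 7687 x -0.010798210970796805 0.016884304896476705 |y| 4.38820624426766e-05 0.06571576720367138
0.096 5294 x -0.014156338897309564 0.01698668484332081 |y| 0.00010199342570293114 0.06435870944221916
0.102 3081 x -0.014361975537119832 0.016469006281294038 |y| 0.019385304408252844 0.06314030644622409
0.108 4872 x -0.014256427909672523 0.011891342505563606 |y| 0.023950620481599832 0.0625805572394473
0.114 4046 x -0.014520533195200407 0.01301671908121838 |y| 0.02406011238082158 0.06155483933441614
0.12 1334 x 0.004389685531307511 0.012778344069176934 |y| 0.026729522960109452 0.05868024487398342
0.126 712 x -0.006280181725218256 0.01177515960699246 |y| 0.026386351968563322 0.04911048588218848
0.132 657 x -0.012873764573394062 0.010376420055719838 |y| 0.026287024986738426 0.0410902392026685
0.138 721 x -0.012965666704322478 0.010386238261073027 |y| 0.026308235600933677 0.04174350484325885
0.144 615 x -0.013256945248922345 0.010270463377001141 |y| 0.026305731353955485 0.041658895120089384
0.15 551 x -0.012715081848025389 0.010220320065901881 |y| 0.026325575378236994 0.04162577191446459
0.156 452 x -0.012674439309715119 0.01024833536818244 |y| 0.02627419790046387 0.04156018029853629
0.162 271 x -0.012372513679949617 0.01011546581547547 |y| 0.026367951387403096 0.04005436210429537
0.168 19 x -0.006154213360947342 0.006298703650695016 |y| 0.027090569849062822 0.028140593621794694
cam [ 0.0669 -0.0007  0.0301]
```

Run:
```python
from h import *
np.set_printoptions(precision=4,suppress=True)
o=bot.get_obs();p,d=bot.read_camera('wrist');M=bot.camera_model('wrist')
w,x,y,z=o['tool_rot'];Rt=Rn.from_quat([x,y,z,w]).as_matrix()
v,u=np.nonzero((d>0)&(d<.4));X=world('wrist',np.c_[u,v],d[v,u],M);q=(X-np.array(o['eef_pos']))@Rt
for a in np.arange(.0,.1,.006):
    s=q[(q[:,2]>=a)&(q[:,2]<a+.006)]
    if len(s): print(round(a,3),len(s),'x',np.percentile(s[:,0],[1,50,99]),'|y|',np.percentile(abs(s[:,1]),[1,99]))
print(M['intrinsics'],np.array(M['R'])@Rt)
```

```text
0.066 297 x [0.0177 0.0184 0.0195] |y| [0.0068 0.0201]
0.072 4097 x [0.0103 0.0179 0.0191] |y| [0.0075 0.0643]
0.078 7919 x [0.0072 0.0103 0.0183] |y| [0.0004 0.0661]
0.084 8212 x [-0.0012  0.0101  0.0162] |y| [0.0005 0.0647]
0.09 7632 x [-0.008   0.0097  0.0161] |y| [0.0006 0.0636]
0.096 5277 x [-0.0126  0.0101  0.0162] |y| [0.0015 0.0626]
[[301.3653   0.     321.07  ]
 [  0.     301.3653 197.8838]
 [  0.       0.       1.    ]] [[ 0.0005  1.     -0.0001]
 [-0.9628  0.0004 -0.27  ]
 [-0.27    0.0002  0.9628]]
```

```bash
python3 -m pendant '[[0.055,0.038,-0.0065,0,0],[0.055,0.038,-0.0065,0,0],[0.055,0,0,0.04,0],[0.055,0,0,0.03,0],[0.055,0,0,0.02,0],[0.055,0,0,0,0],[0.055,0,0,0,0]]'
```

```text
t: 4.78
eef_pos: [0.4329, 0.054, 0.3392]
tool_rot: [-0.0, 0.999, -0.034, -0.001]
contact_force: [1.0, 0.0, 0.4]
gripper_width: 0.647
grasp_force: 0.0
```

```bash
python3 -m pendant '[[0.055,0,0,0.012,0],[0.055,0,0,0.012,0],[0.055,0,0,0.004,0],[0.055,0,0,0.004,0],[0.055,0,0,0,0],[0.055,0,0,0,0]]'
python3 - <<'E'
from h import *
p,d=bot.read_camera('wrist');cv2.imwrite('pics/w2.png',p)
E
```

```text
t: 5.28
eef_pos: [0.4333, 0.0541, 0.3084]
tool_rot: [-0.0, 0.999, -0.034, 0.001]
contact_force: [-0.3, -0.4, 0.3]
gripper_width: 0.645
grasp_force: 0.0
```

View pics/w2.png

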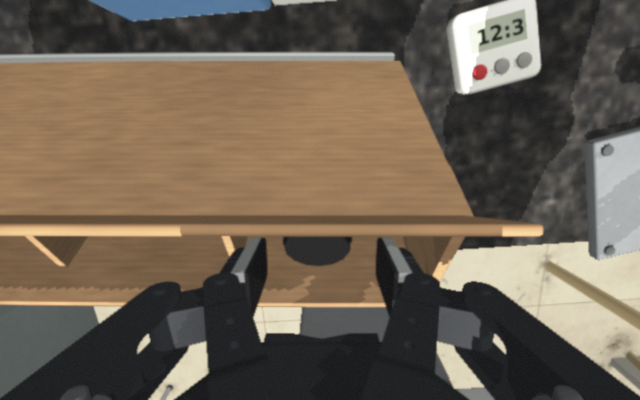

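The flap hides most of the cap. What shows of it, at about (318,248), is centred between the fingers at (255,270) and (385,270), and nothing is touching. I'll go a little deeper while watching the force.

```bash
python3 -m pendant '[[0.055,0.0015,0,0.003,0],[0.055,0.0015,0,0.003,0],[0.055,0,0,0,0]]'; python3 -m pendant '[[0.055,0.0015,0,0.003,0],[0.055,0.0,0,0,0],[0.055,0,0,0,0]]'
```

```text
t: 5.58
eef_pos: [0.4361, 0.0537, 0.3012]
tool_rot: [-0.0, 0.999, -0.034, -0.0]
contact_force: [-0.0, -0.8, 0.6]
gripper_width: 0.644
grasp_force: 0.0
t: 5.83
eef_pos: [0.4374, 0.0537, 0.2983]
tool_rot: [-0.0, 0.999, -0.034, -0.0]
contact_force: [-0.7, -0.6, 0.9]
gripper_width: 0.644
grasp_force: 0.0
```

```bash
python3 -m pendant '[[0.055,0.003,0,0.002,0],[0.03,0,0,0,0],[0.03,0,0,0,0],[0.02,0,0,0,0],[0.02,0,0,0,0],[0.02,0,0,0,0],[0.02,0,0,0,0],[0.02,0,0,0,0]]' 80
```

```text
t: 6.5
eef_pos: [0.4405, 0.0536, 0.2967]
tool_rot: [-0.0, 0.999, -0.034, 0.0]
contact_force: [-1.2, 0.4, 5.1]
gripper_width: 0.361
grasp_force: 78.9
```

```bash
python3 -m pendant '[[0.02,-0.005,0,-0.0087,0],[0.02,-0.005,0,-0.0087,0],[0.02,0,0,0,0]]'; python3 -m pendant '[[0.02,-0.005,0,-0.0087,0],[0.02,-0.005,0,-0.0087,0],[0.02,0,0,0,0]]';  python3 - <<'E'
from h import *
p,d=bot.read_camera('side');cv2.imwrite('pics/s3.png',cv2.resize(p[100:220,270:370],None,fx=5,fy=5,interpolation=2))
p,d=bot.read_camera('wrist');cv2.imwrite('pics/w3.png',p)
E
```

```text
t: 6.75
eef_pos: [0.4299, 0.0543, 0.3153]
tool_rot: [0.0, 0.999, -0.034, 0.001]
contact_force: [0.1, 0.3, -1.3]
gripper_width: 0.361
grasp_force: 79.5
t: 7.0
eef_pos: [0.4198, 0.055, 0.3329]
tool_rot: [0.0, 0.999, -0.034, 0.001]
contact_force: [0.8, 0.6, -1.5]
gripper_width: 0.361
grasp_force: 79.5
```

View pics/w3.png

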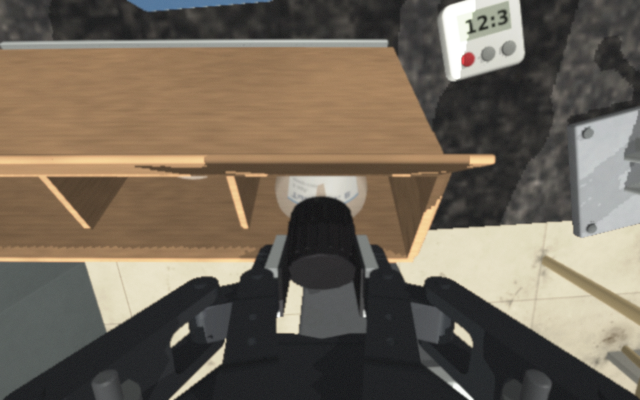

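The cap (320,240) is held firmly, with the shoulder and label coming up in the cell. I'll carry on along the carton axis.

```bash
python3 -m pendant '[[0.02,-0.008,0,-0.0139,0],[0.02,-0.008,0,-0.0139,0],[0.02,-0.008,0,-0.0139,0],[0.02,-0.008,0,-0.0139,0],[0.02,-0.008,0,-0.0139,0],[0.02,-0.008,0,-0.0139,0],[0.02,-0.008,0,-0.0139,0],[0.02,-0.004,0,-0.012,0],[0.02,0,0,-0.01,0],[0.02,0,0,0,0],[0.02,0,0,0,0]]'
python3 - <<'E'
from h import *
p,d=bot.read_camera('side')
a=cv2.resize(p[90:240,260:380],None,fx=3.3,fy=3.3,interpolation=2)
p,d=bot.read_camera('wrist');b=cv2.resize(p,None,fx=.6,fy=.6)
b=cv2.copyMakeBorder(b,0,a.shape[0]-b.shape[0],0,0,0);cv2.imwrite('pics/j4.png',np.hstack([a,b]))
E
```

```text
t: 8.02
eef_pos: [0.3607, 0.0588, 0.4505]
tool_rot: [0.0, 0.999, -0.034, 0.0]
contact_force: [1.0, -0.1, -2.3]
gripper_width: 0.365
grasp_force: 79.7
```

View pics/j4.png

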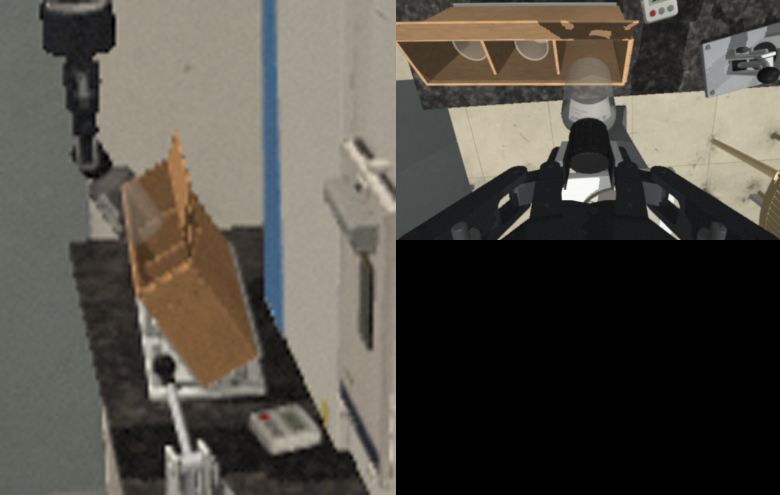

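```bash
python3 -m pendant '[[0.02,0,0,-0.03,0],[0.02,0,0,-0.03,0],[0.02,0,0,0,0],[0.02,0,0,0,0]]' 30
python3 - <<'E'
from h import *
np.set_printoptions(precision=4,suppress=True)
for c in ('top','side'):
    p,d=bot.read_camera(c); v,u=np.mgrid[0:400,0:640];k=d.ravel()>0
    X=world(c,np.c_[u.ravel()[k],v.ravel()[k]],d.ravel()[k])
    s=(abs(X[:,0]-.43)<.13)&(abs(X[:,1]+.28)<.16)
    t=X[s&(X[:,2]>.0075)&(X[:,2]<.018)]
    (cx,cy),(w,h),a=cv2.minAreaRect(t[:,:2].astype(np.float32)*1000);print(c,len(t),cx,cy,w,h,a,t[:,2].mean())
    yw=np.deg2rad(a if h>w else a-90); yw=(yw+np.pi/2)%np.pi-np.pi/2
    ey=np.array([-np.sin(yw),np.cos(yw)]);print('yaw',np.rad2deg(yw),'place',np.array([cx,cy])-30*ey)
    kn=X[s&(X[:,2]>.145)&(X[:,2]<.2)];print('knob',len(kn),kn.mean(0) if len(kn) else '',kn[:,2].max() if len(kn) else '')
    for n in ('bottle_place','lever_knob'):
        r=bot.pinpoint(n,c);print(n,r and (r[0]['at'],r[0]['score']))
# bottle tilt from wrist
o=bot.get_obs();p,d=bot.read_camera('wrist');M=bot.camera_model('wrist')
r=bot.trace('bottle_mid','wrist');m=r[0]['mask'];print(r[0]['score'],m.sum(),r[0]['at'])
v,u=np.nonzero(m&(d>0)&(d<.45));X=world('wrist',np.c_[u,v],d[v,u],M)
w,x,y,z=o['tool_rot'];q=(X-np.array(o['eef_pos']))@Rn.from_quat([x,y,z,w]).as_matrix()
for a in np.arange(.13,.34,.02):
    s=q[(q[:,2]>=a)&(q[:,2]<a+.02)]
    if len(s)>5: print(round(a,2),len(s),np.percentile(s[:,0],[2,50,98]),np.percentile(s[:,1],[2,98]))
E
```

```text
t: 8.45
eef_pos: [0.3611, 0.0589, 0.511]
tool_rot: [-0.0, 0.999, -0.034, 0.001]
contact_force: [0.2, -1.0, -3.8]
gripper_width: 0.362
grasp_force: 79.7
top 911 447.776123046875 -279.5162353515625 321.0526123046875 210.4232635498047 89.13292694091797 0.011768649548855478
yaw -0.8670730590820352 place [ 447.3221 -309.5128]
knob 41 [ 0.3989 -0.1956  0.1648] 0.1749403615617431
bottle_place ([381.3, 206.3], 0.97)
lever_knob ([359.2, 209.1], 0.65)
side 695 452.8815612792969 -277.5624084472656 315.00347900390625 212.41737365722656 89.85873413085938 0.014089106817009969
yaw -0.1412658691406294 place [ 452.8076 -307.5623]
knob 63 [ 0.4038 -0.2066  0.163 ] 0.17791822705304783
bottle_place ([322.8, 258.0], 0.97)
lever_knob ([303.6, 199.7], 0.56)
0.88 13724 [318.3, 189.4]
0.13 686 [0.0036 0.008  0.0122] [-0.0117  0.0106]
0.15 4074 [-0.0148  0.0109  0.0227] [-0.0148  0.0141]
0.17 4031 [0.0161 0.0315 0.0464] [-0.0203  0.0188]
0.19 2536 [0.0123 0.0476 0.0585] [-0.0248  0.0239]
0.21 1524 [0.0454 0.0612 0.0705] [-0.0245  0.0233]
0.23 813 [0.0566 0.0714 0.0779] [-0.0249  0.0235]
```

Run:
```python
from h import *
from scipy.optimize import least_squares
np.set_printoptions(precision=4,suppress=True)
print('place',tri(ray('top',[381.3,206.3]),ray('side',[322.8,258.0])))
T=[]
for c in ('top','side'):
    p,d=bot.read_camera(c); r=bot.trace('cradle',c);m=r[0]['mask'];X=cloud(c,m,d)
    print(c,r[0]['score'],len(X))
    t=X[(X[:,2]>.006)&(X[:,2]<.018)]
    # keep largest blob via median distance
    t=t[np.linalg.norm(t[:,:2]-np.median(t[:,:2],0),axis=1)<.13]
    (cx,cy),(w,h),a=cv2.minAreaRect(t[:,:2].astype(np.float32)*1000);print(len(t),cx,cy,w,h,a)
    yw=np.deg2rad(a if h>w else a-90);ey=np.array([-np.sin(yw),np.cos(yw)]);print('yaw',np.rad2deg(yw),'place',np.array([cx,cy])-30*ey)
    # dark pad
    v,u=np.nonzero(m&(d>0)&(p.max(2)<45));Y=world(c,np.c_[u,v],d[v,u]);Y=Y[(Y[:,2]>.005)&(Y[:,2]<.025)&(np.linalg.norm(Y[:,:2]-[.433,-.314],axis=1)<.045)]
    if len(Y)>5: print('pad',len(Y),(Y.min(0)+Y.max(0))/2,Y.max(0)-Y.min(0))
    j=X[(X[:,2]>.025)&(X[:,2]<.08)];print('tall',len(j),j.mean(0))
    k=X[X[:,2]>.15];print('knob',len(k),k.mean(0) if len(k) else '')
```

```text
place (array([ 0.4333, -0.3109,  0.0148]), np.float64(0.016837862084595107))
top 0.72 1562
921 420.75250244140625 -289.6484680175781 121.54598999023438 191.5441436767578 11.768536567687988
yaw 11.768536567687988 place [ 426.8713 -319.0179]
pad 141 [ 0.4288 -0.3214  0.0141] [0.0561 0.0544 0.0173]
tall 216 [ 0.4275 -0.3174  0.0481]
knob 40 [ 0.399  -0.1949  0.1654]
side 0.9 1405
599 421.5878601074219 -286.1858215332031 121.85614776611328 207.93772888183594 11.151588439941406
yaw 11.151588439941406 place [ 427.39   -315.6194]
tall 505 [ 0.4257 -0.32    0.0485]
knob 42 [ 0.4031 -0.2061  0.166 ]
```

```bash
python3 -m pendant '[[0.028,0,0,0,-5.2],[0.028,0,0.02,0,-5.2],[0.028,0,0.035,0,-5.1],[0.028,0,0.04,0,0],[0.028,0,0.04,0,0],[0.028,0,0.04,0,0],[0.028,0,0.04,0,0],[0.028,0,0.04,0,0],[0.028,0,0.04,0,0],[0.028,0,0.04,0,0],[0.028,0,0.025,0,0],[0.028,0,0.018,0,0]]' 20; python3 -m pendant '[[0.028,-0.03,0,0.03,0],[0.028,-0.03,0,0.03,0],[0.028,-0.008,0,0.02,0],[0.028,0,0,0.01,0],[0.028,0,0,0,0],[0.028,0,0,0,0]]'
cat > tilt.py <<'E'
from h import *
np.set_printoptions(precision=4,suppress=True)
o=bot.get_obs();p,d=bot.read_camera('wrist');M=bot.camera_model('wrist')
r=bot.trace('bottle_mid','wrist');m=r[0]['mask'];print(o['t'],o['eef_pos'],o['contact_force'],'score',r[0]['score'],m.sum())
v,u=np.nonzero(m&(d>0)&(d<.5));X=world('wrist',np.c_[u,v],d[v,u],M)
w,x,y,z=o['tool_rot'];q=(X-np.array(o['eef_pos']))@Rn.from_quat([x,y,z,w]).as_matrix()
c=[]
for a in np.arange(.12,.30,.01):
    s=q[(q[:,2]>=a)&(q[:,2]<a+.01)]
    if len(s)>10: print(round(a,2),len(s),np.percentile(s[:,0],[50,98]),np.percentile(s[:,1],[2,98]))
cv2.imwrite('pics/tilt.png',cv2.resize(p,None,fx=.75,fy=.75))
E
python3 tilt.py
```

```text
t: 10.05
eef_pos: [0.43, -0.3157, 0.5101]
tool_rot: [0.0, 0.995, 0.1, -0.0]
contact_force: [0.0, -0.4, -1.9]
gripper_width: 0.363
grasp_force: 79.7
t: 10.55
eef_pos: [0.3659, -0.3256, 0.4223]
tool_rot: [0.0, 0.995, 0.102, 0.001]
contact_force: [-0.1, 0.0, -2.1]
gripper_width: 0.362
grasp_force: 79.6
10.55 [ 0.3659 -0.3256  0.4223] [-0.0651  0.0268 -2.1199] score 0.9 13868
0.14 830 [0.0086 0.0129] [-0.0117  0.0108]
0.15 2729 [0.0043 0.0181] [-0.015   0.0142]
0.16 1331 [0.0187 0.0245] [-0.015   0.0147]
0.17 771 [0.0242 0.0299] [-0.0169  0.0149]
0.18 3300 [0.035  0.0476] [-0.021   0.0194]
0.19 1567 [0.0443 0.0541] [-0.0254  0.0241]
0.2 953 [0.0544 0.0602] [-0.0247  0.0235]
0.21 826 [0.0605 0.0664] [-0.0247  0.0234]
0.22 683 [0.0663 0.0718] [-0.0247  0.0231]
0.23 602 [0.0719 0.0778] [-0.025   0.0231]
0.24 212 [0.0735 0.0793] [-0.026   0.0242]
```

```bash
python3 -m pendant '[[0.028,0.018,-0.014,0.01,0],[0.028,0,0,0.03,0],[0.028,0,0,0.035,0],[0.028,0,0,0.03,0],[0.028,0,0,0.02,0],[0.028,0,0,0.01,0],[0.028,0,0,0,0]]' 20;python3 -m pendant '[[0.0305,0,0,0,0],[0.0305,0,0,0,0],[0.0305,0,0,0,0]]' 20;python3 -m pendant '[[0.0308,0,0,0,0],[0.0308,0,0,0,0],[0.0308,0,0,0,0]]' 20; python3 -m pendant '[[0.0308,0,0,0.004,0],[0.0308,0,0,0.004,0],[0.0308,0,0,0,0]]' 20
```

```text
t: 11.23
eef_pos: [0.3801, -0.3082, 0.2859]
tool_rot: [-0.001, 0.995, 0.102, -0.001]
contact_force: [-0.5, -0.4, -1.8]
gripper_width: 0.363
grasp_force: 80.0
t: 11.48
eef_pos: [0.3803, -0.3088, 0.2883]
tool_rot: [0.001, 0.995, 0.101, 0.001]
contact_force: [-0.0, 0.3, -2.3]
gripper_width: 0.364
grasp_force: 80.0
t: 11.73
eef_pos: [0.3796, -0.3085, 0.2872]
tool_rot: [0.0, 0.995, 0.101, 0.0]
contact_force: [-0.6, 0.1, -2.6]
gripper_width: 0.365
grasp_force: 73.8
t: 11.98
eef_pos: [0.3783, -0.3103, 0.2824]
tool_rot: [0.001, 0.995, 0.1, -0.001]
contact_force: [-17.0, 4.2, 47.0]
gripper_width: 0.367
grasp_force: 78.9
```

```bash
python3 -m pendant '[[0.0308,0,0,-0.006,0],[0.0308,0,0,0,0]]' 20; python3 tilt.py
python3 - <<'E'
from h import *
p,d=bot.read_camera('side')
a=cv2.resize(p[180:300,270:370],None,fx=4,fy=4,interpolation=2)
w=cv2.imread('pics/tilt.png')[:,60:430]
cv2.imwrite('pics/j5.png',np.hstack([a,cv2.resize(w,(400*w.shape[1]//w.shape[0],480)) if 0 else cv2.copyMakeBorder(w,0,480-w.shape[0],0,0,0)]))
E
```

```text
t: 12.15
eef_pos: [0.3797, -0.3089, 0.2859]
tool_rot: [0.001, 0.995, 0.101, 0.001]
contact_force: [0.1, -0.6, -2.0]
gripper_width: 0.364
grasp_force: 73.1
12.15 [ 0.3797 -0.3089  0.2859] [ 0.1097 -0.5942 -2.0395] score 0.9 13759
0.14 391 [0.0084 0.0111] [-0.0102  0.0081]
0.15 2846 [0.0049 0.0166] [-0.0159  0.013 ]
0.16 1470 [0.0169 0.0229] [-0.0156  0.0137]
0.17 822 [0.0228 0.0269] [-0.0173  0.0145]
0.18 3033 [0.0339 0.0458] [-0.0205  0.0172]
0.19 1732 [0.0415 0.0524] [-0.026   0.0229]
0.2 940 [0.0527 0.0585] [-0.0248  0.0219]
0.21 832 [0.0587 0.0645] [-0.0254  0.0221]
0.22 726 [0.0645 0.0699] [-0.0256  0.0222]
0.23 623 [0.0705 0.0757] [-0.0262  0.0221]
0.24 280 [0.0733 0.0786] [-0.026   0.0225]
0.27 12 [0.0639 0.08  ] [-0.0344  0.0065]
```

View pics/j5.png

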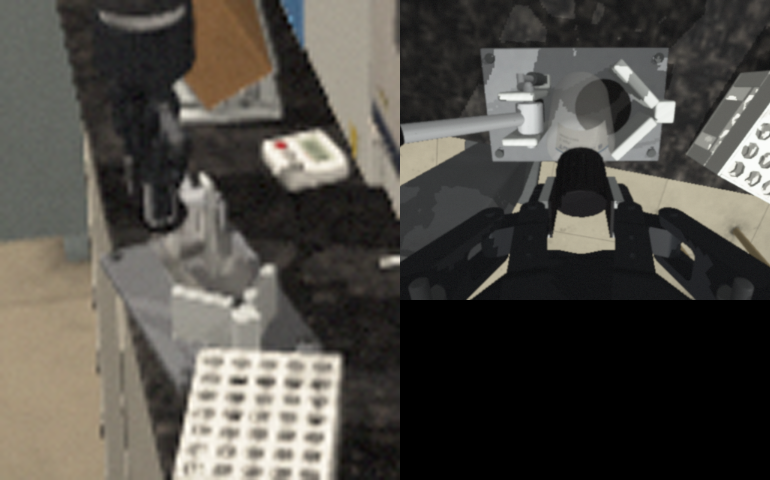

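The wrist crop shows the leaned bottle with its bottom beside the pad, left of the V stop and clear of the lever; the contact was the bottom edge on the plate. Next I'll loosen the grip gradually so the bottle can pivot.

```bash
python3 -m pendant '[[0.0313,0,0,0,0],[0.0313,0,0,0,0]]' 20;python3 -m pendant '[[0.0318,0,0,0,0],[0.0318,0,0,0,0]]' 20; python3 -m pendant '[[0.0323,0,0,0,0],[0.0323,0,0,0,0]]' 20
```

```text
t: 12.47
eef_pos: [0.3795, -0.3085, 0.2843]
tool_rot: [-0.0, 0.995, 0.101, -0.0]
contact_force: [-0.7, -1.3, -0.4]
gripper_width: 0.374
grasp_force: 59.2
t: 12.63
eef_pos: [0.3795, -0.3084, 0.2844]
tool_rot: [-0.0, 0.995, 0.101, -0.0]
contact_force: [-0.2, 0.8, -1.7]
gripper_width: 0.373
grasp_force: 44.5
t: 12.8
eef_pos: [0.3794, -0.3082, 0.2844]
tool_rot: [-0.0, 0.995, 0.101, -0.0]
contact_force: [0.2, -0.4, -1.2]
gripper_width: 0.378
grasp_force: 30.4
```

```bash
python3 -m pendant '[[0.0325,0,0,0.0015,0],[0.0325,0.005,0,-0.001,0],[0.0325,0.005,0,-0.0012,0],[0.0325,0,0,0,0]]' 20;python3 -m pendant '[[0.0325,0.005,0,-0.0009,0],[0.0325,0.005,0,-0.0006,0],[0.0325,0,0,0,0]]' 20; python3 tilt.py
```

```text
t: 13.13
eef_pos: [0.3896, -0.3065, 0.2862]
tool_rot: [0.0, 0.995, 0.102, -0.0]
contact_force: [-3.2, 0.7, 8.7]
gripper_width: 0.379
grasp_force: 26.1
t: 13.38
eef_pos: [0.3997, -0.3044, 0.2877]
tool_rot: [0.0, 0.995, 0.102, 0.0]
contact_force: [-2.8, -0.0, 7.3]
gripper_width: 0.379
grasp_force: 26.3
13.3833 [ 0.3997 -0.3044  0.2877] [-2.8262 -0.039   7.3446] score 0.77 12269
0.14 702 [0.0069 0.0112] [-0.0128  0.0103]
0.15 3219 [-0.0005  0.0144] [-0.0155  0.0145]
0.16 964 [0.0151 0.0192] [-0.0156  0.0149]
0.17 716 [0.0187 0.0221] [-0.0167  0.0149]
0.18 1914 [0.026  0.0356] [-0.0172  0.015 ]
0.19 1929 [0.0282 0.041 ] [-0.0253  0.0231]
0.2 701 [0.0408 0.0454] [-0.0242  0.0218]
0.21 600 [0.0447 0.0492] [-0.0247  0.0221]
0.22 523 [0.0488 0.0528] [-0.025  0.022]
0.23 453 [0.0525 0.0567] [-0.0248  0.0216]
0.24 384 [0.0565 0.0604] [-0.0239  0.0208]
0.25 96 [0.0587 0.0617] [-0.0234  0.0209]
```

```bash
python3 -m pendant '[[0.0325,0.005,0,-0.0004,0],[0.0325,0.005,0,-0.0002,0],[0.0325,0.005,0,0.0,0],[0.0325,0.005,0,0.0003,0],[0.0325,0,0,0,0]]' 20;python3 -m pendant '[[0.0325,0.005,0,0.0004,0],[0.0325,0.005,0,0.0008,0],[0.0325,0,0,0,0]]' 20; python3 tilt.py
```

```text
t: 13.9
eef_pos: [0.4198, -0.3002, 0.2882]
tool_rot: [0.0, 0.995, 0.102, 0.001]
contact_force: [-2.4, 0.6, 8.8]
gripper_width: 0.383
grasp_force: 27.5
t: 14.15
eef_pos: [0.4299, -0.2982, 0.2872]
tool_rot: [0.001, 0.995, 0.102, 0.001]
contact_force: [-0.8, 1.1, 9.9]
gripper_width: 0.387
grasp_force: 28.3
14.15 [ 0.4299 -0.2982  0.2872] [-0.7851  1.061   9.8902] score 0.96 10110
0.14 1318 [0.0038 0.0108] [-0.0146  0.0126]
0.15 2902 [-0.0049  0.0124] [-0.0158  0.0147]
0.16 653 [0.0114 0.0143] [-0.0169  0.0154]
0.17 468 [0.0126 0.0151] [-0.0167  0.0149]
0.18 591 [0.0136 0.018 ] [-0.0163  0.0143]
0.19 2224 [0.0169 0.0266] [-0.0249  0.0226]
0.2 528 [0.0249 0.0289] [-0.0268  0.0251]
0.21 338 [0.0273 0.0301] [-0.0242  0.0216]
0.22 296 [0.0284 0.0311] [-0.0239  0.0216]
0.23 256 [0.0296 0.0322] [-0.0242  0.0207]
0.24 230 [0.0308 0.0335] [-0.0248  0.0207]
0.25 198 [0.0321 0.0348] [-0.0249  0.0208]
0.26 47 [0.0307 0.0352] [-0.0237  0.0217]
0.27 17 [-0.0043  0.0314] [-0.0377  0.0335]
```

```bash
python3 -m pendant '[[0.0325,0.005,0,0.0006,0],[0.0325,0.005,0,0.0008,0],[0.0325,0.003,0,0.0005,0],[0.0325,0,0,0,0],[0.0325,0,0,0,0]]' 20; python3 tilt.py
```

```text
t: 14.67
eef_pos: [0.4422, -0.2956, 0.2853]
tool_rot: [0.0, 0.995, 0.102, 0.001]
contact_force: [-0.3, 1.9, 8.3]
gripper_width: 0.38
grasp_force: 29.0
14.6667 [ 0.4422 -0.2956  0.2853] [-0.2763  1.8994  8.308 ] score 0.92 9256
0.14 3038 [-0.0032  0.0103] [-0.0152  0.0135]
0.15 1377 [0.0055 0.0125] [-0.0164  0.0154]
0.16 520 [0.0103 0.0131] [-0.0161  0.0155]
0.17 375 [0.0107 0.0132] [-0.0166  0.0152]
0.18 381 [0.0104 0.0131] [-0.0164  0.0143]
0.19 1966 [0.0129 0.0215] [-0.024   0.0221]
0.2 476 [0.0197 0.0233] [-0.0263  0.0248]
0.21 258 [0.021  0.0235] [-0.0238  0.0209]
0.22 220 [0.0216 0.0237] [-0.0234  0.021 ]
0.23 185 [0.0215 0.0237] [-0.0234  0.0207]
0.24 169 [0.0218 0.024 ] [-0.0235  0.0205]
0.25 148 [0.0216 0.024 ] [-0.0231  0.0203]
0.26 59 [0.0224 0.0241] [-0.0216  0.0168]
0.27 26 [0.022  0.0237] [-0.0179  0.0356]
```

```bash
python3 -m pendant '[[0.0325,0,0,-0.003,0],[0.0325,-0.006,0.006,0,0],[0.0325,-0.006,0.006,0,0],[0.0325,-0.0045,0.0045,0,0],[0.0325,0,0,0,0],[0.0325,0,0,0.0015,0],[0.0325,0,0,0.001,0],[0.0325,0,0,0,0]]' 20; python3 tilt.py
```

```text
t: 15.43
eef_pos: [0.429, -0.3154, 0.2853]
tool_rot: [0.001, 0.995, 0.102, 0.001]
contact_force: [-1.1, -0.3, 4.7]
gripper_width: 0.384
grasp_force: 28.6
15.4333 [ 0.429  -0.3154  0.2853] [-1.0967 -0.3055  4.6981] score 0.69 9169
0.14 2897 [-0.0035  0.0104] [-0.0151  0.0136]
0.15 1497 [0.0046 0.0126] [-0.0163  0.0149]
0.16 505 [0.0104 0.0131] [-0.0165  0.015 ]
0.17 371 [0.0105 0.0131] [-0.0168  0.015 ]
0.18 350 [0.0104 0.013 ] [-0.0158  0.0136]
0.19 1980 [0.0126 0.0213] [-0.024   0.0225]
0.2 480 [0.0194 0.0232] [-0.0265  0.0243]
0.21 244 [0.021  0.0233] [-0.023   0.0217]
0.22 217 [0.0212 0.0233] [-0.0235  0.0211]
0.23 188 [0.0212 0.0234] [-0.0228  0.0214]
0.24 167 [0.0212 0.0235] [-0.0239  0.0207]
0.25 140 [0.0214 0.0236] [-0.0218  0.0215]
0.26 67 [0.0217 0.0237] [-0.0189  0.0227]
0.27 13 [-0.0039  0.0184] [-0.0358  0.028 ]
```

View pics/tilt.png

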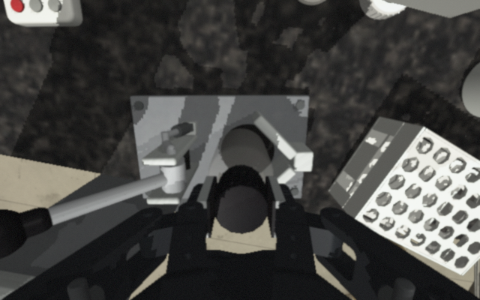

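The bottle stands upright on the pad next to the V stop. I'll release it and withdraw upward.

```bash
python3 -m pendant '[[0.036,0,0,0,0],[0.045,0,0,0,0],[0.055,0,0,0,0],[0.055,0,0,0,0],[0.055,0,0,0,0],[0.055,0,0,-0.02,0],[0.055,0,0,-0.04,0],[0.055,0,0,-0.04,0],[0.03,0,0,-0.02,0],[0.0,0,0,0,0],[0,0,0,0,0],[0,0,0,0,0]]'
python3 - <<'E'
from h import *
np.set_printoptions(precision=4,suppress=True)
pt={}
for c in ('top','side'):
    p,d=bot.read_camera(c)
    for n in ('bottle_mid','lever_knob'):
        r=bot.pinpoint(n,c); pt[c,n]=r[0]['at'] if r else None
        if r: print(c,n,r[0]['score'],r[0]['at'])
    r=bot.trace('bottle_mid',c)
    if r:
        X=cloud(c,r[0]['mask'],d);X=X[(abs(X[:,0]-.43)<.06)&(abs(X[:,1]+.315)<.06)&(X[:,2]>.03)]
        if len(X):
            print(c,len(X),X.mean(0),X.max(0))
for n in ('bottle_mid','lever_knob'):
    if pt['top',n] and pt['side',n]: print(n,tri(ray('top',pt['top',n]),ray('side',pt['side',n])))
p,d=bot.read_camera('wrist');M=bot.camera_model('wrist');v,u=np.nonzero((d>0)&(d<.6))
X=world('wrist',np.c_[u,v],d[v,u],M);k=(p[v,u].max(1)<60)
t=X[k&(abs(X[:,2]-.135)<.006)&(np.linalg.norm(X[:,:2]-[.427,-.316],axis=1)<.05)];print('captop',len(t),(t.min(0)+t.max(0))/2 if len(t) else '')
t=X[(X[:,2]>.135)&(X[:,2]<.18)&(np.linalg.norm(X[:,:2]-[.401,-.194],axis=1)<.03)];print('knob',len(t),t.min(0),t.max(0)) if len(t) else 0
E
```

```text
t: 16.53
eef_pos: [0.428, -0.3149, 0.4037]
tool_rot: [-0.0, 0.995, 0.101, -0.001]
contact_force: [0.1, 0.5, -1.0]
gripper_width: 0.075
grasp_force: 0.0
top lever_knob 0.49 [357.8, 207.2]
side bottle_mid 0.74 [321.5, 238.3]
side lever_knob 0.45 [309.6, 195.1]
side 434 [ 0.4254 -0.328   0.0952] [ 0.4518 -0.2599  0.1418]
lever_knob (array([ 0.402 , -0.1942,  0.1787]), np.float64(0.009113985270225815))
captop 1202 [ 0.427  -0.3145  0.1335]
knob 1349 [ 0.3906 -0.2236  0.1352] [ 0.4139 -0.1869  0.1745]
```

```bash
python3 -m pendant '[[0,0,-0.032,0,0],[0,0,-0.035,0,0],[0,-0.001,-0.035,0,0],[0,-0.001,-0.024,0.015,0],[0,0,0,0.02,0],[0,0,0,0,0],[0,0,0,0,0]]'
python3 - <<'E'
from h import *
np.set_printoptions(precision=4,suppress=True)
o=bot.get_obs();p,d=bot.read_camera('wrist');M=bot.camera_model('wrist');cv2.imwrite('pics/k.png',p)
w,x,y,z=o['tool_rot'];Rt=Rn.from_quat([x,y,z,w]).as_matrix()
v,u=np.nonzero((d>0)&(d<.45));X=world('wrist',np.c_[u,v],d[v,u],M);q=(X-np.array(o['eef_pos']))@Rt
s=q[(abs(q[:,1])<.05)&(q[:,2]>.12)&(q[:,2]<.178)];
for a in np.arange(.12,.23,.01):
    s=q[(abs(q[:,1])<.04)&(abs(q[:,0])<.03)&(q[:,2]>=a)&(q[:,2]<a+.01)]
    if len(s)>8: print(round(a,2),len(s),s.min(0)[:2],s.max(0)[:2])
E
```

```text
t: 17.57
eef_pos: [0.4008, -0.1923, 0.3694]
tool_rot: [-0.0, 0.995, 0.101, -0.001]
contact_force: [0.7, 0.4, 0.4]
gripper_width: -0.001
grasp_force: 0.0
0.12 2595 [-0.0123 -0.0348] [0.0138 0.035 ]
0.13 795 [-0.0123 -0.0181] [0.0124 0.0183]
0.14 624 [ 0.0059 -0.0136] [0.0113 0.0135]
0.15 545 [ 0.0058 -0.0136] [0.0112 0.0136]
0.16 286 [ 0.0059 -0.0135] [0.0112 0.0131]
0.19 556 [-0.007  -0.0032] [0.0113 0.0156]
0.2 430 [-0.0083 -0.0053] [0.0133 0.018 ]
0.21 137 [-0.0035 -0.0027] [0.0125 0.0238]
0.22 153 [-0.0028  0.0151] [0.0079 0.0327]
0.23 143 [-0.0026  0.0252] [0.0066 0.04  ]
```

View pics/k.png

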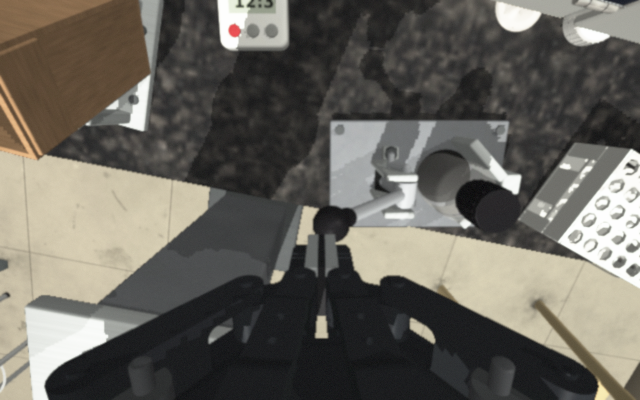

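The wrist view shows the knob at about (333,222), just beneath the closed fingertips at (320,240). The bottle stands by the stop, with its cap at (488,205). I'll press along the knob's arc.

```bash
python3 -m pendant '[[0,0.002,0.004,0.018,0],[0,0,-0.003,0.005,0],[0,0,-0.005,0.005,0],[0,0,-0.005,0.006,0],[0,0,-0.005,0.007,0],[0,0,0,0,0]]'; python3 -m pendant '[[0,0,-0.005,0.007,0],[0,0,-0.004,0.008,0],[0,0,-0.0035,0.008,0],[0,0,0,0,0]]'
```

```text
t: 18.12
eef_pos: [0.4, -0.1765, 0.3284]
tool_rot: [-0.001, 0.995, 0.102, -0.0]
contact_force: [-0.6, 1.5, 5.5]
gripper_width: -0.004
grasp_force: 2.4
t: 18.45
eef_pos: [0.3971, -0.165, 0.3048]
tool_rot: [-0.0, 0.995, 0.102, -0.001]
contact_force: [0.6, -0.1, 0.0]
gripper_width: 0.001
grasp_force: 0.0
```

Run:
```python
from h import *
np.set_printoptions(precision=4,suppress=True)
p,d=bot.read_camera('wrist');M=bot.camera_model('wrist');v,u=np.nonzero((d>0)&(d<.5))
X=world('wrist',np.c_[u,v],d[v,u],M);q=X.copy();c=np.deg2rad(11.7)
dx,dy=X[:,0]-.427,X[:,1]+.319
q[:,0]=dx*np.cos(c)+dy*np.sin(c);q[:,1]=-dx*np.sin(c)+dy*np.cos(c)
s=q[(abs(q[:,0])<.02)&(q[:,1]>.08)&(q[:,1]<.19)&(q[:,2]>.06)&(q[:,2]<.2)]
for a in np.arange(.08,.19,.01):
    t=s[(s[:,1]>=a)&(s[:,1]<a+.01)]
    if len(t): print(round(a,2),len(t),np.percentile(t[:,2],[2,50,98]))
k=(p[v,u].max(1)<60);t=X[k&(abs(X[:,2]-.135)<.006)&(np.linalg.norm(X[:,:2]-[.427,-.316],axis=1)<.05)];print('captop',len(t),(t.min(0)+t.max(0))/2 if len(t) else '')
cv2.imwrite('pics/k2.png',p[150:350,180:500])
```

```text
0.08 223 [0.0931 0.0981 0.1008]
0.09 232 [0.096  0.101  0.1037]
0.1 249 [0.0989 0.1036 0.1063]
0.11 652 [0.1027 0.1926 0.1998]
0.12 2326 [0.1074 0.1908 0.1995]
0.13 1804 [0.1104 0.1879 0.1942]
0.14 1444 [0.113  0.1731 0.1995]
0.15 2559 [0.1158 0.1703 0.1982]
0.16 1831 [0.1162 0.1791 0.1994]
0.17 770 [0.1545 0.1858 0.1991]
0.18 2266 [0.1804 0.19   0.1995]
captop 3171 [ 0.4263 -0.3144  0.1337]
```

View pics/k2.png

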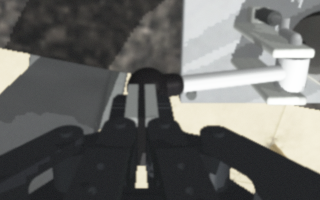

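```bash
python3 -m pendant '[[0,0,0.002,0.008,0],[0,0,0,0.006,0],[0,0,0,0.002,0],[0,0,0,0,0]]'; python3 -m pendant '[[0,0,0,0.003,0],[0,0,0,0.002,0],[0,0,0,0,0],[0,0,0,0,0]]'
```

```text
t: 18.83
eef_pos: [0.3977, -0.168, 0.2889]
tool_rot: [-0.0, 0.995, 0.101, -0.001]
contact_force: [-0.5, 0.6, 0.1]
gripper_width: -0.003
grasp_force: 0.0
t: 19.17
eef_pos: [0.3982, -0.1679, 0.2851]
tool_rot: [0.0, 0.995, 0.101, 0.0]
contact_force: [-1.0, 0.1, 6.7]
gripper_width: 0.0
grasp_force: 3.2
```

```bash
python3 -m pendant '[[0,0,0,0.002,0],[0,0,0,0,0],[0,0,0,0,0],[0,0,0,0,0]]';  python3 -m pendant '[[0,0,0,-0.02,0],[0,0,0,-0.04,0],[0,0,0,-0.04,0],[0,0,0,-0.04,0],[0,0,0,0,0],[0,0,0,0,0],[0,0,0,0,0]]'
python3 - <<'E'
from h import *
np.set_printoptions(precision=4,suppress=True)
p,d=bot.read_camera('wrist');M=bot.camera_model('wrist');v,u=np.nonzero((d>0)&(d<.6))
X=world('wrist',np.c_[u,v],d[v,u],M);q=X.copy();c=np.deg2rad(11.7)
dx,dy=X[:,0]-.427,X[:,1]+.319
q[:,0]=dx*np.cos(c)+dy*np.sin(c);q[:,1]=-dx*np.sin(c)+dy*np.cos(c)
s=q[(abs(q[:,0])<.016)&(q[:,1]>.08)&(q[:,1]<.19)&(q[:,2]>.06)&(q[:,2]<.18)]
for a in np.arange(.08,.19,.01):
    t=s[(s[:,1]>=a)&(s[:,1]<a+.01)]
    if len(t): print(round(a,2),len(t),np.percentile(t[:,2],[2,50,98]))
k=(p[v,u].max(1)<60);t=q[k&(abs(X[:,2]-.135)<.006)&(np.linalg.norm(X[:,:2]-[.427,-.316],axis=1)<.05)];print('captop',len(t),(t.min(0)+t.max(0))/2 if len(t) else '')
cv2.imwrite('pics/k3.png',p[50:350,150:600])
E
```

```text
t: 19.5
eef_pos: [0.3983, -0.1678, 0.2843]
tool_rot: [0.0, 0.995, 0.101, 0.0]
contact_force: [-6.4, 2.6, 23.6]
gripper_width: -0.001
grasp_force: 12.0
t: 20.08
eef_pos: [0.3977, -0.1677, 0.4224]
tool_rot: [0.0, 0.995, 0.101, 0.0]
contact_force: [-1.0, 0.3, -0.9]
gripper_width: -0.004
grasp_force: 0.0
0.08 93 [0.0883 0.0932 0.0953]
0.09 90 [0.0913 0.0944 0.0968]
0.1 97 [0.0923 0.0961 0.0984]
0.11 96 [0.0927 0.0975 0.0998]
0.12 99 [0.0961 0.0992 0.1009]
0.13 107 [0.0971 0.101  0.1048]
0.14 145 [0.0973 0.104  0.1092]
0.15 228 [0.101  0.1095 0.1127]
0.16 164 [0.1009 0.108  0.1119]
captop 1130 [-0.0008  0.0009  0.1327]
```

View pics/k3.png

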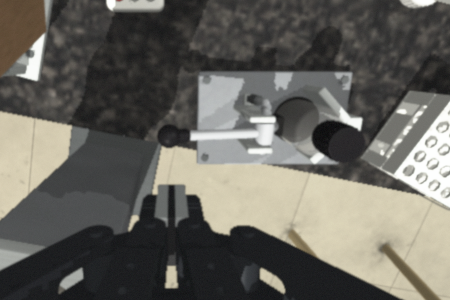

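The lever stays down by itself at about 9°, with the knob top at z ≈ 0.112. The bottle is upright and within about 1 mm of its place, held by the jaw, and the arm is clear of everything. I'll hand it in.

```bash
python3 -c "
from station import bot;print(bot.hand_in())"
```

```text
the job is handed in; nothing more can be done
None
```

I handed the job in at about 20 s of the 56 s allowed: the bottle stands upright in the cradle about 1 mm from its place, and the lever is locked down and holding by itself. The beakers stayed in the carton, and the arm was clear of everything; the hand-in gave no verdict.

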